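# Load and close a leaf drill jig

## Robot

A 7-joint arm with a two-finger parallel gripper is mounted at the origin on a cart in front of the work surface, level with it; the furniture and walls round the work are solid. World frame = base frame: x ahead of the robot, y to its left, z up, the work surface at z = 0. Lengths are in m, angles in rad, forces in N, time in s.
With the tool pointing down it reaches from about 0.4 to 0.75 m from the base axis. Payload 19.5 kg.
Tool frame: the origin (TCP) lies between the finger pads; the fingertips stand 14 mm ahead of it and the grasp point (between the pads) lies 5 mm behind it; z points along the fingers, y is the line along which they close (so a half turn about z gives the same grasp; the last joint's range is limited). The gripper opens to 85 mm and grips with 20 to 120 N. Pads are 22 mm wide; open, the fingers measure 114 mm over their backs; the gripper's body (76 mm by 85 mm) begins 54 mm behind the grasp point. The pads swing forward as they close: fully open they stand 13 mm farther back than shut.
Start: joints at [-1.198, 0.707, -0.028, 1.485, 0.022, 0.951, -0.075], TCP at [0.232, 0.526, 0.245] pointing down, gripper open.
Joint ranges: [-2.71, 2.71], [-0.32, 2.16], [-1.57, 1.52], [0, 2.45], [-1.46, 4.6], [0, 2.02], [-2.83, 2.83]. Speed limits (rad/s): [1.89, 1.89, 2.57, 2.57, 3.01, 3.01, 3.01].

## Interface

Orientations are given as [roll, pitch, yaw] about the fixed x, y, z axes, in that order (R = Rz(yaw) Ry(pitch) Rx(roll)).
In Python, from bench import arm gives the robot as it stands. Calls block until the motion is done:
- arm.goto(position, orientation): joint-space move of the TCP to a pose.
- arm.move_l(position, rotation=None, velocity=0.15): straight line of the TCP; rotation=None keeps the orientation; velocity is the mean speed in m/s.
- arm.movej(angles): joint-space move.
- arm.open() and arm.grasp(grip_force=None): open the fingers fully, or close them until they stop; grip_force is the grip in N (None keeps the last).
- arm.sleep(seconds).
- arm.inverse_kinematics(position, orientation): joint angles nearest the present ones, or None.
- arm.get_state(): the state.
- arm.camera(name): name is "scene" or "top" or "wrist"; returns a dict with "frame" (384x512x3 uint8, red, green, blue), "range_z" (384x512 float32, m along the optical axis (not along the pixel's ray), 0 where there is no reading), "mtx" (3x3 intrinsics, pixels), "cam_to_world" (4x4, takes a point from camera to world coordinates); the wrist camera has in their place "tool_from_camera" (4x4, takes a point from camera to tool coordinates, whose origin is the TCP and whose axes are the flange's). Camera axes: x right, y up, looking along -z (the intrinsics and any distortion apply to the point x, -y, -z); pixel columns grow to the right and rows downward; lengths in m; the calibration is good to about 2 mm. A picture is of the moment at which its call begins: read the wrist's pose just before it.
A pose or a line that the arm cannot do raises arm.Unreachable and nothing moves.
- arm.finish_job(): hands the job in; it is judged then, once.
Trained networks look in the newest picture that a camera, given by its name, has taken for a name from the list of things; names that differ only in an ending like _2 or _b are one class to them, and where a whole thing is asked for, a point or a joint stands for the part that bears it (a point fixed in the world has none). Each returns a list of dicts, best first, with "conf" (0 to 1); they miss things now and then, are a little off and sometimes report something else, mostly with a low value. They report only what shows in the picture. A call takes as long as a camera call.
- arm.find_in(camera, thing): "rect" ([left, top, right, bottom] in pixels, round what is visible of it).
The state is a dict: "t": time; "qpos": joint angles; "joint_velocities": joint speeds; "joint_efforts": joint torques, N m; "ee_pos": TCP position; "tool_rot": TCP orientation; "contact_force": force on the tool from outside, world axes, zero at the start; "moment": the same for the moment, N m; "gripper_width": finger opening in m; "gripper_force": force on a finger pad.
Only numpy, scipy, OpenCV 4.12 (cv2) and the standard library are available. Lean on these libraries where they do the work, as an engineer would, in place of code of your own. Each camera call takes 0.05 s, during which the arm holds its last target. There are 200 camera calls.

## Task

Load the drill jig and close it. Push the wide grooved block that lies loose on the jig's bed fully home into the corner under the raised drill plate, tight against both the back fence and the side fence; then bring the narrower block from the bench and pack it in beside the first one, square, tight against it and against the back fence. The drill plate is held up by a catch: press the catch's black thumb pad all the way down to free it, then swing the plate fully shut over the two blocks by its bow handle, leaving the other things on the bench where they stand.

Things in the scene. Friction and masses are not known exactly. Their poses are not given: they have to be found in the camera images.
- jig: The drill jig: a grey base plate 225 x 200 x 16 mm fixed to the bench, with two low steel fences on it. Origin on the bench top under the datum corner; x points away from the robot to the back of the jig, y left, z up. The open bed reaches 180 mm in front of the datum corner and 125 mm to its right, 16 mm above the bench; only blocks lie on it.
- datum_corner (a point): Corner where the inner faces of the two fences meet, on the bed (16 mm above the bench); axes as the jig's. Back fence: bar behind x = 0, 26 mm above the bed, y from -100 to +15 mm, 12 mm thick. Side fence: bar left of y = 0, 15 mm thick, 24 mm above the bed, x from 0 to -150 mm.
- saddle_home (a point): Where the wide block's centre is when it is home: 35 mm in front of the back fence, 25 mm right of the side fence, 14 mm above the bed; its 70 mm length along the jig's x.
- spacer_home (a point): Where the narrow block's centre is when it is home: 35 mm in front of the back fence, 66 mm right of the side fence (touching the wide block), 14 mm above the bed; its 70 mm length along the jig's x.
- saddle_centre (a point): Centre (half-way up) of the wide block: aluminium, 70 mm long (its x) x 50 mm wide (its y) x 28 mm high, with a 26 mm wide, 8 mm deep groove along its top; 0.19 to 0.32 kg. It lies loose and crooked on the front part of the jig's bed.
- spacer_centre (a point): Centre (half-way up) of the narrow block: aluminium, 70 mm long (its x) x 32 mm wide (its y) x 28 mm high, flat top with two small dark holes; 0.13 to 0.22 kg. It lies on the bench, right of the small vice.
- plate_handle (a point): Middle of the bow handle's cross bar: dark steel, 10 mm thick, 48 mm long along the jig's y, 150 mm from the hinge; moves with the plate. Plate open: 157 mm above the bench, 81 mm in front of the back fence, over the way in for the blocks: an upright gripper does not fit in there, lean it back towards the robot by 25 to 45 degrees. Plate shut: 51 mm above the bench.
- plate_hinge (a point): Point on the drill plate's hinge axis (along the jig's y), 25 mm behind the back fence's inner face, 51 mm above the bench, level in y with the middle of the handle.
- drill_plate (a joint): Angle of the steel drill plate (104 x 106 x 10 mm, three brass bushings), rad: 0 = open, 45 degrees up; 0.785 = shut, level, 2 mm above the blocks. The front comes down towards the robot. Stiff hinge: stays where left, takes 1 to 5 N at the handle. Lips under it drop in front of the blocks and right of the narrow one with 3 mm to spare: it shuts only when both are home.
- catch_pad (a point): Middle of the top of the catch's black thumb pad, 26 x 22 mm: the front end of a steel bar along the left edge of the jig, 59 mm left of the datum corner. At rest 82 mm above the bench.
- catch_pivot (a point): Pivot of the catch bar (axis along the jig's y), 70 mm behind the pad, 75 mm above the bench.
- catch (a joint): Angle of the catch, rad: 0 = engaged, its tail blocks the drill plate, which then cannot come down; 0.27 = pad pressed fully down (18 mm lower), plate free; free from about 0.22. It takes about 2 N on the pad and stays where it is left.
- oil: Small bottle, 36 mm across, 84 mm high, standing right of the jig; origin at the centre of its foot. Leave it alone.
- driver: Cross screwdriver, 194 x 26 x 26 mm, lying on the bench at the far right; origin under its middle. Leave it alone.
- pen: Marker pen, 122 x 12 x 13 mm, lying on the bench right of the jig, behind the bottle; origin under its middle. Leave it alone.

How it is judged:
On the way, in this order (a step that is already met when the one before it is completed fails the run):
1. the wide block is home in the datum corner (within 3 mm of both fences, square) with the drill plate still up and the narrow block not yet beside it (x of saddle_centre in the frame of datum_corner between -0.038 and -0.032 m and y of saddle_centre in the frame of datum_corner between -0.028 and -0.022 m and z of saddle_centre in the frame of datum_corner between 0.011 and 0.017 m and angle between the x axis of saddle_centre and the x axis of datum_corner, either way round below 0.06 rad and value of joint drill_plate below 0.15 rad and horizontal distance between saddle_centre and spacer_centre above 0.06 m), for 0.2 s.
2. the narrow block is home too, against the wide block and the back fence, and the wide block is still home (x of saddle_centre in the frame of datum_corner between -0.038 and -0.032 m and y of saddle_centre in the frame of datum_corner between -0.028 and -0.022 m and z of saddle_centre in the frame of datum_corner between 0.011 and 0.017 m and angle between the x axis of each of saddle_centre, spacer_centre and the x axis of datum_corner, either way round below 0.06 rad and x of spacer_centre in the frame of datum_corner between -0.038 and -0.032 m and y of spacer_centre in the frame of datum_corner between -0.069 and -0.063 m and z of spacer_centre in the frame of datum_corner between 0.011 and 0.017 m and value of joint drill_plate below 0.15 rad), for 0.2 s.
At the end, for the whole second after the job is handed in: Both blocks lie flat on the bed, square, the wide one within 3 mm of its home against both fences, the narrow one within 3 mm of its home against the wide one and the back fence, and the drill plate is shut (within 0.03 rad of its stop) and at rest (x of saddle_centre in the frame of datum_corner between -0.038 and -0.032 m and y of saddle_centre in the frame of datum_corner between -0.028 and -0.022 m and z of saddle_centre in the frame of datum_corner between 0.011 and 0.017 m and angle between the x axis of each of saddle_centre, spacer_centre and the x axis of datum_corner, either way round below 0.06 rad and x of spacer_centre in the frame of datum_corner between -0.038 and -0.032 m and y of spacer_centre in the frame of datum_corner between -0.069 and -0.063 m and z of spacer_centre in the frame of datum_corner between 0.011 and 0.017 m and value of joint drill_plate above 0.755 rad and velocity of joint drill_plate between -0.05 and 0.05 rad/s); the robot touches nothing.
It fails at once if the oil bottle is moved more than 30 mm or tipped (distance of oil from where it was at the start of the episode above 0.03 m or angle between oil's own z axis and vertical above 0.4 rad).
It fails at once if the screwdriver is moved more than 30 mm (distance of driver from where it was at the start of the episode above 0.03 m).
It fails at once if the marker pen is moved more than 30 mm (distance of pen from where it was at the start of the episode above 0.03 m).
It also fails if it takes over 72 s, if anything falls off the work surface, if the arm or the gripper's body presses on something with over 40 N, if the wrist force passes 120 N, or if a joint passes its speed limit or range.

## Working session

There is one attempt and no reset: what is moved stays moved. The work goes in short steps, each a Python script; the robot and the scene stay as the last script left them, time stands still between calls to the robot, and variables do not carry over. Pictures are saved under pics/ and viewed, at most 10 in all, crops included, and the job is handed in when it is done.

```bash
mkdir -p pics; ls
cat > h.py <<'E'
import numpy as np, cv2
from bench import arm
def snap(cam,fn=None):
    s=arm.get_state(); c=arm.camera(cam)
    if fn: cv2.imwrite('pics/'+fn,c['frame'][:,:,::-1])
    if cam=='wrist':
        from scipy.spatial.transform import Rotation as R
        T=np.eye(4);T[:3,:3]=R.from_euler('xyz',s['tool_rot']).as_matrix() if np.size(s['tool_rot'])==3 else np.array(s['tool_rot']).reshape(3,3)
        T[:3,3]=s['ee_pos']; c['cam_to_world']=T@c['tool_from_camera']
    return c
def cloud(c):
    d=c['range_z'];v,u=np.mgrid[:d.shape[0],:d.shape[1]];K=c['mtx']
    x=(u-K[0,2])/K[0,0]*d;y=(v-K[1,2])/K[1,1]*d
    P=np.stack([x,-y,-d],-1);M=c['cam_to_world']
    W=P@M[:3,:3].T+M[:3,3];W[d==0]=np.nan
    return W
E
python3 - <<'E'
from h import *
s=arm.get_state();print({k:np.round(v,3) for k,v in s.items()})
for cam in('top','scene'):
    c=snap(cam,cam+'0.png');W=cloud(c);np.save(cam+'.npy',W);print(cam,[k for k in c],np.round(c['cam_to_world'],3).tolist())
    for n in['jig','saddle_centre','spacer_centre','plate_handle','catch_pad','oil','driver','pen']:
        for r in arm.find_in(cam,n)[:2]:
            l,t,R,b=map(int,r['rect']);w=W[t:b+1,l:R+1].reshape(-1,3)
            m=W[(t+b)//2,(l+R)//2]
            print(n,round(r['conf'],2),[l,t,R,b],np.round(m,3),np.round(np.nanmedian(w,0),3))
E
```

```text
pics
{'t': np.float64(0.0), 'qpos': array([-1.198,  0.707, -0.028,  1.485,  0.022,  0.951, -0.075]), 'joint_velocities': array([-0.001, -0.001, -0.001,  0.001, -0.001, -0.001,  0.   ]), 'joint_efforts': array([ 1.0000e-03, -8.8318e+01,  1.2350e+00, -2.3616e+01,  1.7000e-02,
        6.0000e-03,  0.0000e+00]), 'ee_pos': array([0.232, 0.526, 0.245]), 'tool_rot': array([-3.14 ,  0.   ,  2.727]), 'contact_force': array([-0.01 , -0.003, -0.615]), 'moment': array([0.029, 0.026, 0.011]), 'gripper_force': np.float64(0.0), 'gripper_width': np.float64(0.085)}
top ['frame', 'range_z', 'mtx', 'cam_to_world'] [[-0.027, 0.998, -0.051, 0.497], [-1.0, -0.026, 0.007, 0.016], [0.006, 0.051, 0.999, 1.194], [0.0, 0.0, 0.0, 1.0]]
jig 0.57 [116, 151, 204, 242] [0.554 0.312 0.018] [0.552 0.304 0.014]
jig 0.56 [229, 174, 244, 186] [0.594 0.073 0.066] [0.596 0.073 0.039]
saddle_centre 0.61 [170, 191, 190, 219] [0.525 0.247 0.035] [0.524 0.247 0.035]
spacer_centre 0.73 [308, 213, 323, 235] [ 0.456 -0.164  0.028] [ 0.455 -0.165  0.026]
spacer_centre 0.58 [115, 146, 206, 240] [0.556 0.275 0.162] [0.562 0.302 0.0
[... 448 characters left out ...]
, 0.179], [-0.402, 0.605, -0.687, -0.835], [0.022, 0.757, 0.653, 0.945], [0.0, 0.0, 0.0, 1.0]]
jig 0.17 [185, 155, 196, 157] [0.474 0.357 0.083] [0.481 0.365 0.079]
saddle_centre 0.81 [202, 172, 219, 190] [0.509 0.227 0.046] [0.516 0.237 0.033]
spacer_centre 0.83 [224, 259, 246, 278] [ 0.446 -0.174  0.032] [ 0.451 -0.172  0.02 ]
plate_handle 0.6 [211, 141, 244, 163] [0.606 0.298 0.106] [0.624 0.395 0.029]
oil 0.52 [243, 198, 248, 209] [0.583 0.068 0.043] [0.585 0.068 0.045]
driver 0.81 [252, 298, 259, 347] [ 0.431 -0.354  0.022] [ 0.433 -0.353  0.017]
driver 0.73 [177, 142, 250, 197] [0.557 0.333 0.013] [0.551 0.305 0.015]
pen 0.53 [252, 187, 278, 198] [0.691 0.127 0.012] [0.695 0.13  0.001]
```

Run:
```python
import cv2
a=cv2.imread('pics/top0.png');b=a[140:260,100:340];cv2.imwrite('pics/t0c.png',cv2.resize(b,None,fx=3.3,fy=3.3,interpolation=cv2.INTER_CUBIC))
```

```text
(no output)
```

View pics/t0c.png

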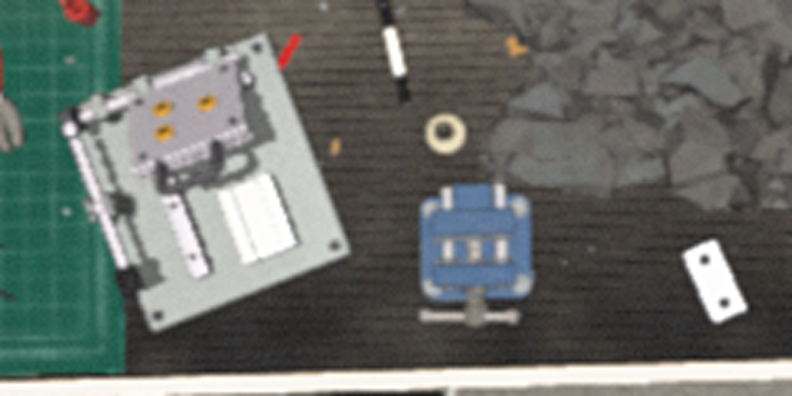

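```bash
cat >> h.py <<'E'
def rect(W,zlo,zhi,box):
    m=(W[...,2]>zlo)&(W[...,2]<zhi)&(W[...,0]>box[0])&(W[...,0]<box[1])&(W[...,1]>box[2])&(W[...,1]<box[3])
    n,l,st,_=cv2.connectedComponentsWithStats(m.astype(np.uint8))
    k=1+np.argmax(st[1:,4]); p=W[l==k][:,:2]
    (c,s,a)=cv2.minAreaRect((p*1000).astype(np.float32)); return np.array(c)/1000,np.array(s),a,len(p)
E
python3 - <<'E'
from h import *
W=np.load('top.npy')
print('base',rect(W,.01,.022,(.35,.75,.1,.45)))
print('saddle',rect(W,.03,.055,(.46,.56,.18,.28)))
print('spacer',rect(W,.015,.04,(.4,.5,-.22,-.11)))
arm.goto([0.46,0.26,0.36],[np.pi,0,2.727])
c=snap('wrist','w1.png');W=cloud(c);np.save('w1.npy',W)
print(np.round(c['cam_to_world'],3).tolist(), c['mtx'][0,0])
for n in['jig','saddle_centre','plate_handle','catch_pad','catch_pivot']:
    for r in arm.find_in('wrist',n)[:2]:
        l,t,R,b=map(int,r['rect']);print(n,round(r['conf'],2),[l,t,R,b],np.round(np.nanmedian(W[t:b+1,l:R+1].reshape(-1,3),0),3))
print('base',rect(W,.01,.022,(.35,.75,.1,.45)))
print('saddle',rect(W,.03,.055,(.46,.56,.18,.28)))
print(arm.get_state()['t'])
E
```

```text
base (array([0.55922455, 0.30211963]), array([224.12638855, 200.37667847]), 20.288591384887695, 2597)
saddle (array([0.52229248, 0.25197353]), array([70.16810608, 50.99292374]), 20.058881759643555, 385)
spacer (array([ 0.45324271, -0.16784479]), array([69.97653961, 32.21550751]), 22.32070541381836, 248)
[[0.401, -0.882, -0.248, 0.396], [0.916, 0.386, 0.11, 0.288], [-0.001, -0.271, 0.962, 0.487], [0.0, 0.0, 0.0, 1.0]] 321.62412303845815
jig 0.79 [211, 99, 409, 282] [0.535 0.306 0.015]
saddle_centre 0.65 [240, 164, 293, 222] [0.521 0.254 0.034]
plate_handle 0.58 [282, 204, 405, 282] [0.597 0.308 0.07 ]
catch_pad 0.81 [318, 121, 403, 218] [0.545 0.391 0.015]
catch_pivot 0.77 [207, 99, 407, 282] [0.533 0.304 0.014]
base (array([0.5544552 , 0.30196463]), array([218.01173401, 200.19221497]), 19.96945571899414, 10712)
saddle (array([0.52049866, 0.25346945]), array([69.75495911, 50.03971481]), 19.72353744506836, 1606)
2.5833
```

View pics/w1.png

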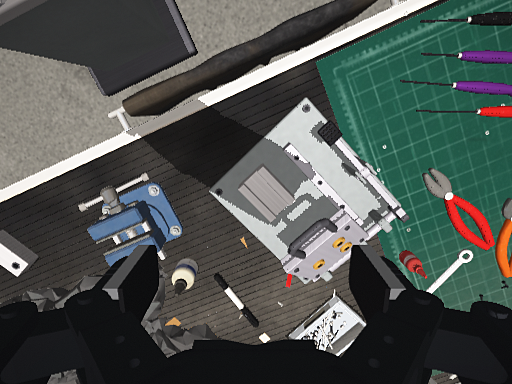

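Run:
```python
from h import *
a=np.radians(20.13);R=np.array([[np.cos(a),-np.sin(a)],[np.sin(a),np.cos(a)]])
O=np.array([.5592,.3021])-R@np.array([-.0675,-.025]);print(O)
for f in('w1','top'):
    W=np.load(f+'.npy');P=W.reshape(-1,3);J=(P[:,:2]-O)@R;z=P[:,2]
    def sel(x0,x1,y0,y1,z0,z1):
        m=(J[:,0]>x0)&(J[:,0]<x1)&(J[:,1]>y0)&(J[:,1]<y1)&(z>z0)&(z<z1);return J[m],z[m]
    q=lambda v:np.round(np.percentile(v,[2,50,98])*1000,1)
    for n,s in dict(base=(-.25,.1,-.2,.12,.01,.022),fenceF=(-.16,-.11,-.02,.03,.03,.05),fenceM=(-.1,-.06,-.02,.03,.03,.05),fenceend=(-.18,-.1,-.02,.03,.034,.05),catch=(-.15,.06,.04,.085,.06,.1),pad=(-.15,-.02,.04,.085,.077,.087),handle=(-.12,-.06,-.11,.02,.148,.17),backf=(0,.014,-.105,-.07,.03,.05)).items():
        p,h=sel(*s)
        if len(p)>3: print(f,n,len(p),q(p[:,0]),q(p[:,1]),q(h))
    p,h=sel(-.18,-.05,-.1,-.01,.03,.05);print(q(p[:,0]),q(p[:,1]),cv2.minAreaRect((p*1000).astype(np.float32)))
    c=cv2.minAreaRect((sel(-.25,.1,-.2,.12,.01,.022)[0]*1000).astype(np.float32));print(c)
```

```text
[0.61397292 0.34880307]
w1 base 11270 [-210.   -98.1   26.6] [-181.1  -10.4   73.5] [11.5 15.1 17.3]
w1 fenceF 312 [-150.3 -131.1 -110.8] [ 2.3  9.4 16.6] [36.9 39.1 42.4]
w1 fenceM 280 [-99.1 -81.1 -60.9] [ 2.4  9.6 16.8] [37.4 39.1 42.2]
w1 fenceend 381 [-150.1 -126.1 -101.3] [ 2.3  9.5 16.6] [37.4 39.1 42.3]
w1 catch 1335 [-144.2  -71.3   23.5] [50.5 60.6 70.8] [67.5 79.4 83.6]
w1 pad 960 [-144.7  -94.1  -25.3] [50.7 60.9 70.9] [77.2 79.8 83.7]
w1 handle 507 [-87.2 -82.7 -70.1] [-65.7 -36.8 -10.2] [149.8 158.9 161.6]
[-155.  -121.8  -87.1] [-81.1 -57.5 -32.6] ((-120.19284057617188, -57.34327697753906), (50.13774490356445, 70.4020004272461), 89.75497436523438)
((-102.88664245605469, -61.43731689453125), (293.45989990234375, 276.7682189941406), 0.04911314323544502)
top base 2724 [-180.8  -93.2   38.7] [-177.   -25.7   68.8] [11.1 15.7 20.3]
top fenceF 71 [-148.8 -130.2 -111.3] [ 0.2  6.1 14.2] [33.  39.7 44.5]
top fenceM 55 [-99.2 -84.8 -71.1] [-0.3  6.4 14. ] [32.4 40.1 43.8]
top fenceend 86 [-148.2 -124.4 -100.6] [ 0.2  7.1 14.4] [34.6 39.7 44.5]
top catch 297 [-142.2  -64.6   27.9] [48.5 58.  68.6] [65.7 79.8 85. ]
top pad 182 [-142.7  -84.7  -24.8] [48.6 58.8 68.9] [77.3 80.5 85.1]
top handle 91 [-86.  -80.2 -68.6] [-68.  -41.  -14.4] [149.6 159.1 164.6]
top backf 15 [0.4 4.3 9.5] [-99.5 -95.6 -90.6] [32.3 41.8 45.7]
[-153.5 -120.   -86.2] [-84.2 -59.1 -35.3] ((-119.40409851074219, -59.36271667480469), (50.992923736572266, 70.16812133789062), 89.92888641357422)
((-94.01119995117188, -38.52323913574219), (338.259033203125, 287.0874328613281), 85.75837707519531)
```

```bash
cat >> h.py <<'E'
from scipy.spatial.transform import Rotation as Ro
YAW=np.radians(20.13)
_R=np.array([[np.cos(YAW),-np.sin(YAW)],[np.sin(YAW),np.cos(YAW)]])
O=np.array([.5592,.3021])-_R@np.array([-.0675,-.025])+_R@np.array([0,.001])
def pose(x,y,z,L=44,yaw=0):   # mm in jig frame (z above bench), deg; TCP
    L=np.radians(L); zt=np.array([np.sin(L),0,-np.cos(L)]);yt=np.array([0,1.,0]);xt=np.cross(yt,zt)
    M=Ro.from_euler('z',YAW+np.radians(yaw)).as_matrix()@np.stack([xt,yt,zt],1)
    p=O+_R@np.array([x,y])/1000
    return [p[0],p[1],z/1000],list(Ro.from_matrix(M).as_euler('xyz'))
def ml(x,y,z,L=44,v=.15,yaw=0):
    p,o=pose(x,y,z,L,yaw); arm.move_l(p,o,velocity=v)
def go(x,y,z,L=44,yaw=0): arm.goto(*pose(x,y,z,L,yaw))
def st():
    s=arm.get_state(); j=(np.array(s['ee_pos'][:2])-O)@_R*1000
    f=np.array(s['contact_force']);fj=np.r_[f[:2]@_R,f[2]]
    return round(float(s['t']),1),np.round(np.r_[j,s['ee_pos'][2]*1000],1),'F',np.round(fj,1),'w',round(s['gripper_width']*1000,1)
def force(): return np.array(arm.get_state()['contact_force'])
def push(x,y,z,d,n,L=44,thr=8,step=1.0,v=.05):
    """creep along jig direction d (x or y) until the force opposing it has risen by thr"""
    d=np.array(d,float); dw=_R@d; f0=force()[:2]@dw
    for i in range(1,n+1):
        q=np.array([x,y])+d*step*i; ml(q[0],q[1],z,L,v)
        if force()[:2]@dw-f0< -thr: break
    return q,st()
E
python3 - <<'E'
from h import *
q=arm.inverse_kinematics
for a in [(-145,-64,110),(-145,-64,35),(-60,-64,35),(-60,-110,36),(-60,-64,36),(-85,-25,36,35),(-30,55,70,0),(-81,-41,200,0),(-125,-41,60,0),(-85,-66,36,35)]:
    r=q(*pose(*a));print(a,None if r is None else np.round(r,2))
go(-150,-64,110); print(st())
E
```

```text
(-145, -64, 110) [ 0.    1.34 -1.35  2.43  2.25  1.65 -0.57]
(-145, -64, 35) [ 0.02  1.58 -1.35  2.41  2.42  1.79 -0.46]
(-60, -64, 35) [ 0.07  1.55 -1.35  2.12  2.43  1.52 -0.23]
(-60, -110, 36) [ 0.18  1.54 -1.35  2.13  2.44  1.45 -0.17]
(-60, -64, 36) [ 0.07  1.54 -1.35  2.12  2.42  1.52 -0.24]
(-85, -25, 36, 35) [-0.01  1.46 -1.35  2.08  2.19  1.46 -0.27]
(-30, 55, 70, 0) [-0.57  1.1  -0.2   1.16  0.23  0.9   1.11]
(-81, -41, 200, 0) [-0.42  0.83 -0.23  1.36  0.21  0.97  1.23]
(-125, -41, 60, 0) [-0.47  0.97 -0.14  1.64  0.23  0.54  1.18]
(-85, -66, 36, 35) [ 0.08  1.46 -1.35  2.1   2.2   1.42 -0.21]Traceback (most recent call last):
  File "<stdin>", line 5, in <module>
  File "h.py", line 33, in go
    def go(x,y,z,L=44,yaw=0): arm.goto(*pose(x,y,z,L,yaw))
                              ~~~~~~~~^^^^^^^^^^^^^^^^^^^^
bench.Unreachable: the arm cannot take that pose within its joint ranges
```

```bash
sed -i 's/def pose(x,y,z,L=44,yaw=0):/S=1\ndef pose(x,y,z,L=44,yaw=0):/; s/yt=np.array(\[0,1.,0\])/yt=np.array([0,float(S),0])/' h.py
python3 - <<'E'
import h; from h import *
for s in(1,-1):
  h.S=s
  for L in(25,35,44):
    for a in [(-150,-64,100,L),(-145,-64,35,L),(-60,-64,35,L),(-85,-66,36,L)]:
      r=arm.inverse_kinematics(*pose(*a));print(s,a,None if r is None else np.round(r,2))
E
```

```text
1 (-150, -64, 100, 25) [ 0.07  1.22 -1.35  2.16  1.84  1.27 -0.25]
1 (-145, -64, 35, 25) [ 0.07  1.4  -1.35  2.15  1.99  1.38 -0.25]
1 (-60, -64, 35, 25) [-0.07  1.19 -0.91  1.86  1.9   0.84 -0.17]
1 (-85, -66, 36, 25) [ 0.02  1.28 -1.13  1.95  1.94  1.07 -0.15]
1 (-150, -64, 100, 35) [ 0.04  1.28 -1.35  2.32  2.08  1.45 -0.46]
1 (-145, -64, 35, 35) [ 0.04  1.47 -1.35  2.3   2.22  1.57 -0.4 ]
1 (-60, -64, 35, 35) [ 0.07  1.47 -1.35  2.01  2.19  1.37 -0.14]
1 (-85, -66, 36, 35) [ 0.08  1.46 -1.35  2.1   2.2   1.42 -0.21]
1 (-150, -64, 100, 44) None
1 (-145, -64, 35, 44) [ 0.02  1.58 -1.35  2.41  2.42  1.79 -0.46]
1 (-60, -64, 35, 44) [ 0.07  1.55 -1.35  2.12  2.43  1.52 -0.23]
1 (-85, -66, 36, 44) [ 0.07  1.55 -1.35  2.21  2.43  1.59 -0.29]
-1 (-150, -64, 100, 25) [-0.18  0.93 -0.69  2.17  2.03  0.68  2.57]
-1 (-145, -64, 35, 25) [-0.08  1.17 -0.91  2.16  2.09  0.96  2.63]
-1 (-60, -64, 35, 25) [-0.27  1.06 -0.46  1.87  2.01  0.48  2.69]
-1 (-85, -66, 36, 25) [-0.27  1.05 -0.47  1.96  2.13  0.51  2.55]
-1 (-150, -64, 100, 35) [-0.02  1.16 -1.13  2.32  2.15  1.26  2.54]
-1 (-145, -64, 35, 35) [ 0.04  1.47 -1.35  2.3   2.22  1.57  2.74]
-1 (-60, -64, 35, 35) [-0.06  1.23 -0.91  2.02  2.25  1.    2.66]
-1 (-85, -66, 36, 35) [ 0.02  1.33 -1.13  2.1   2.23  1.23  2.76]
-1 (-150, -64, 100, 44) None
-1 (-145, -64, 35, 44) [ 0.02  1.58 -1.35  2.41  2.42  1.79  2.68]
-1 (-60, -64, 35, 44) [ 0.01  1.41 -1.13  2.12  2.44  1.36  2.7 ]
-1 (-85, -66, 36, 44) [ 0.01  1.42 -1.13  2.21  2.46  1.43  2.64]
```

Run:
```python
from h import *
go(-155,-64,105,35); print(st())
ml(-148,-64,35,35,.12); print(st())
arm.grasp(30); print(st())
ml(-148,-64,36.5,35); 
ml(-72,-64,36.5,35,.08); print(st())
c=snap('wrist','w2.png');np.save('w2.npy',cloud(c))
```

```text
(4.4, array([-154.9,  -64.1,  105. ]), 'F', array([-0.9,  0.8, -0.2]), 'w', 85.3)
(5.2, array([-147.9,  -63.9,   35.6]), 'F', array([-1.1,  0.8, -0.3]), 'w', 85.6)
(5.6, array([-147.9,  -63.7,   35.8]), 'F', array([-6.6,  0.8, 12.2]), 'w', 50.0)
(6.9, array([-72.3, -63.9,  36.4]), 'F', array([-0.4, -0.8, -2.7]), 'w', 49.6)
```

View pics/w2.png

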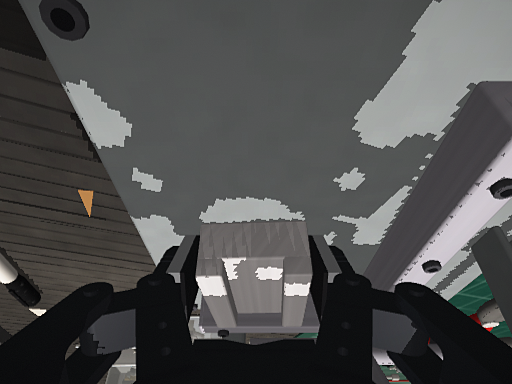

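Run:
```python
from h import *
ml(-72,-64,35.5,35,.05); arm.open()
ml(-106,-64,84,35,.2); arm.grasp(20)
ml(-106,-112,84,35,.25); ml(-70,-112,38,35,.15); print(st())
ml(-66,-112,38,35,.15)
ml(-66,-71,38,35,.08); print(st())
print(push(-66,-71,38,(0,1),11,35,thr=8,step=1.2))
c=snap('wrist');np.save('w3.npy',cloud(c))
ml(-66,-72,38,35,.1)
ml(-106,-72,95,35,.25); ml(-110,-27,95,35,.25); print(st())
c=snap('wrist','w4.png');W=cloud(c);np.save('w4.npy',W)
P=W.reshape(-1,3);J=(P[:,:2]-O)@_R*1000;z=P[:,2]*1000
m=(J[:,0]>-120)&(J[:,0]<-20)&(J[:,1]<-1)&(J[:,1]>-110)&(z>42)&(z<47)
print(m.sum(),np.percentile(J[m],[1,50,99],axis=0) if m.sum() else '')
```

```text
(9.8, array([ -70.4, -111.1,   38.4]), 'F', array([-1.4,  0.2,  0.2]), 'w', 0.0)
(10.7, array([-67.8, -73.1,  37.3]), 'F', array([-34. , -26.1,  20. ]), 'w', 0.3)
(array([-66. , -68.6]), (11.2, array([-68. , -72.2,  37.2]), 'F', array([-41.2, -35.5,  27.4]), 'w', 0.0))
(12.2, array([-110.2,  -25.5,   94.1]), 'F', array([-0.1, -0.3, -0.9]), 'w', -0.1)Traceback (most recent call last):
  File "<stdin>", line 12, in <module>
NameError: name '_R' is not defined
```

View pics/w4.png

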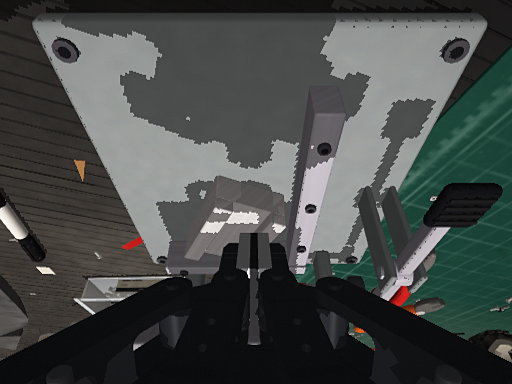

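```bash
cat >> h.py <<'E'
def top(W,ymin=-115,zl=40,zh=48,xmax=-3):
    P=W.reshape(-1,3);J=(P[:,:2]-O)@_R*1000;z=P[:,2]*1000
    m=(J[:,0]>-150)&(J[:,0]<xmax)&(J[:,1]<-1)&(J[:,1]>ymin)&(z>zl)&(z<zh)
    return J[m],z[m]
E
python3 - <<'E'
from h import *; from h import _R
W=np.load('w4.npy')
J,z=top(W);print(len(J),np.median(z),cv2.minAreaRect(J.astype(np.float32)))
# front face
J2,z2=top(W,zl=22,zh=40);print(len(J2),cv2.minAreaRect(J2.astype(np.float32)))
h=np.convexHull if 0 else cv2.convexHull(J.astype(np.float32));print(np.round(cv2.approxPolyDP(h,4,True)[:,0],0).tolist())
E
```

```text
1390 42.94649639694687 ((-43.01060485839844, -42.137359619140625), (49.822967529296875, 70.99919891357422), 65.04594421386719)
3204 ((-43.430641174316406, -42.11605453491211), (50.27744674682617, 71.47468566894531), 64.45211029052734)
[[-22.0, -79.0], [-17.0, -69.0], [-45.0, -15.0], [-64.0, -5.0], [-85.0, -50.0]]
```

Run:
```python
from h import *; from h import _R
ml(-130,-56,60,35,.25); ml(-115,-56,37,35,.2); print(st())
print(push(-106,-56,37,(1,0),12,35,thr=10,step=2))
c=snap('wrist');W=cloud(c)
ml(-118,-56,60,35,.25);ml(-118,-56,95,35,.25)
c=snap('wrist','w5.png');W=cloud(c);np.save('w5.npy',W)
for a,b in((40,48),(22,48)):
    J,z=top(W,zl=a,zh=b);print(len(J),cv2.minAreaRect(J.astype(np.float32)))
W=np.load('scene.npy');P=W.reshape(-1,3);J=(P[:,:2]-O)@_R*1000;z=P[:,2]*1000
m=(J[:,0]>-110)&(J[:,0]<20)&(J[:,1]>-100)&(J[:,1]<10)&(z>60)&(z<180)
for x in range(-110,20,8):
    k=m&(abs(J[:,0]-x)<4)
    if k.sum(): print(x,k.sum(),np.round([z[k].min(),z[k].max(),J[k,1].min()]))
for a in[(-50,-112,38,44),(-80,-112,70,44),(-90,-112,80,40)]: print(arm.inverse_kinematics(*pose(*a)))
```

```text
(12.9, array([-114.8,  -56. ,   37.1]), 'F', array([ 0.1, -0.2,  0.3]), 'w', 0.6)
(array([-92., -56.]), (14.8, array([-93. , -56.4,  36.5]), 'F', array([-15.1,  -5. ,   4.6]), 'w', -0.4))
1209 ((-47.501155853271484, -38.82136154174805), (50.37823486328125, 60.72292709350586), 64.63867950439453)
4188 ((-43.89200210571289, -40.70286178588867), (50.96041488647461, 70.16725158691406), 64.33979797363281)
-86 27 [153. 164. -69.]
-78 8 [144. 162. -70.]
-70 7 [118. 150. -70.]
-62 56 [114. 140. -95.]
-54 34 [107. 134. -97.]
-46 15 [ 97. 129. -95.]
-38 13 [ 88. 120. -97.]
-30 13 [ 85. 116. -98.]
-22 12 [ 75. 106. -95.]
-14 14 [ 70. 104. -96.]
-6 12 [ 64.  96. -95.]
2 5 [ 66.  83. -95.]
10 6 [ 61.  74. -97.]
18 2 [ 63.  64. -85.]
[ 0.15276691  1.45721914 -1.22083629  2.10085525  2.4474765   1.32901477
 -0.26857622]
[ 0.15206617  1.3919563  -1.24742654  2.21574479  2.39632375  1.39172198
 -0.3411489 ]
[ 0.15984667  1.34462259 -1.27984842  2.20100562  2.27060158  1.34406527
 -0.30118729]
```

Run:
```python
from h import *; from h import _R
ml(-118,-112,95,35,.25); ml(-92,-112,82,43,.2); ml(-50,-112,38,44,.15); print(st())
print(push(-50,-100,38,(0,1),18,44,thr=22,step=2,v=.08))
c=snap('wrist');W=cloud(c)
s=st()[1]
ml(-50,s[1]-4,38,44,.15);ml(-92,s[1]-4,82,43,.2);ml(-118,-56,95,35,.25)
c=snap('wrist','w6.png');W=cloud(c);np.save('w6.npy',W)
for a,b in((40,48),(22,48)):
    J,z=top(W,zl=a,zh=b);print(len(J),cv2.minAreaRect(J.astype(np.float32)))
print(st())
```

```text
(16.8, array([ -50.3, -111.7,   38.9]), 'F', array([ 0.4, -1.2, -0.4]), 'w', -0.2)
(array([-50., -70.]), (20.6, array([-49.3, -74.1,  37.9]), 'F', array([ -3.3, -26.8,   5.3]), 'w', -0.5))
1294 ((-45.678043365478516, -34.80412673950195), (50.65187454223633, 65.14478302001953), 64.53897094726562)
4250 ((-44.19374084472656, -35.3653564453125), (50.67271041870117, 68.8507080078125), 65.18424987792969)
(21.7, array([-117.6,  -56.3,   94.3]), 'F', array([ 0.2, -0.2, -0.4]), 'w', -0.5)
```

View pics/w6.png

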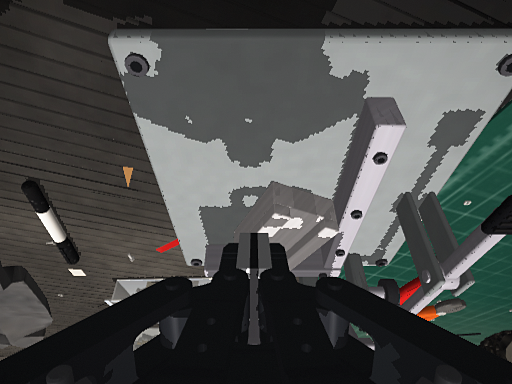

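Run:
```python
from h import *
f0=force()
ml(-90,-14,92,35,.25,yaw=-25); ml(-70,-23,58,35,.2,yaw=-25); ml(-66.7,-24.4,55.3,35,.1,yaw=-25); print(st())
if (force()-f0)[2]<8:
    ml(-73,-40,55.3,35,.12,yaw=-20);print(st())
    ml(-76,-52,55.3,35,.12,yaw=-6);print(st())
    ml(-76,-60,55.3,35,.12,yaw=8);print(st())
c=snap('wrist','w7.png');s=st()[1]
ml(s[0]-30,s[1],100,35,.25); ml(-125,-60,100,35,.25)
c=snap('wrist','w8.png');W=cloud(c);np.save('w8.npy',W)
for a,b in((40,48),(22,48)):
    J,z=top(W,zl=a,zh=b);print(len(J),cv2.minAreaRect(J.astype(np.float32)))
print(st())
```

```text
(22.9, array([-66.6, -24.4,  55.8]), 'F', array([0.2, 0.5, 0.4]), 'w', -0.0)
(23.2, array([-73. , -40.6,  55.7]), 'F', array([0.1, 0.4, 0.3]), 'w', -0.4)
(23.6, array([-75.7, -52. ,  55.5]), 'F', array([0.6, 0.3, 0.1]), 'w', -0.1)
(24.0, array([-75.6, -59.6,  55.4]), 'F', array([ 0.6, -0.1, -0.2]), 'w', 0.0)
1396 ((-54.75857162475586, -50.47221755981445), (70.69844818115234, 49.696475982666016), 12.450849533081055)
4164 ((-54.94487380981445, -50.69367218017578), (71.2108154296875, 50.0871467590332), 12.530004501342773)
(24.7, array([-124.8,  -59.8,   99.3]), 'F', array([-0.2, -0.2, -0.1]), 'w', 0.1)
```

View pics/w8.png

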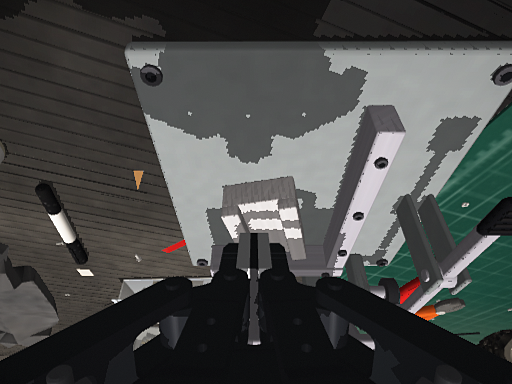

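Run:
```python
from h import *
ml(-110,-112,85,38,.3); ml(-62,-112,38,40,.2)
ml(-62,-70,38,40,.12); print(st())
print(push(-62,-70,38,(0,1),10,40,thr=12,step=1.5,v=.15))
s=st()[1]
ml(-62,s[1]-5,38,40,.2);ml(-110,s[1]-5,80,35,.3);ml(-118,-25,50,35,.3);ml(-112,-25,37,35,.2)
c=snap('wrist');W=cloud(c)
for a,b in((40,48),(22,48)):
    J,z=top(W,zl=a,zh=b);print(len(J),cv2.minAreaRect(J.astype(np.float32)))
ml(-93,-25,37,35,.1); print(st())
print(push(-93,-25,37,(1,0),9,35,thr=15,step=1.5,v=.15))
ml(-118,-25,60,35,.3);ml(-125,-50,100,35,.3)
c=snap('wrist','w9.png');W=cloud(c);np.save('w9.npy',W)
for a,b in((40,48),(22,48)):
    J,z=top(W,zl=a,zh=b);print(len(J),cv2.minAreaRect(J.astype(np.float32)))
print(st())
```

```text
(26.0, array([-62.1, -70.1,  38.5]), 'F', array([ 0.6, -0.3, -0.8]), 'w', -0.1)
(array([-62. , -59.5]), (27.8, array([-61.1, -61.9,  38.2]), 'F', array([  6.3, -15.4,   1.6]), 'w', -0.4))
663 ((-128.73382568359375, -26.375476837158203), (27.057504653930664, 12.151396751403809), 89.89530181884766)
2112 ((-75.30937957763672, -23.34158706665039), (119.3812255859375, 46.182613372802734), 14.473688125610352)
(29.4, array([-93.2, -25.3,  37.4]), 'F', array([-0.8,  0. , -0.3]), 'w', -0.2)
(array([-84., -25.]), (30.9, array([-85.3, -25. ,  36.8]), 'F', array([-23.5,  -4.5,  13.3]), 'w', -0.1))
991 ((-37.57542419433594, -25.168481826782227), (68.92256927490234, 48.281524658203125), 0.010181715711951256)
3538 ((-37.8431396484375, -25.168529510498047), (69.6710433959961, 48.281524658203125), 0.010181715711951256)
(31.5, array([-124.4,  -50.4,   99.8]), 'F', array([ 0.2,  0.1, -0.6]), 'w', -0.3)
```

View pics/w9.png

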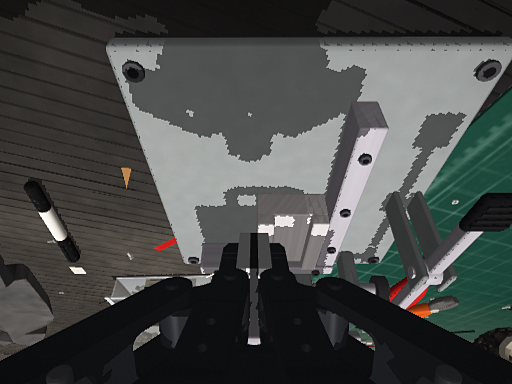

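Run:
```python
from h import *; from h import _R
j=(np.array([.4532,-.1678])-O)@_R*1000; j=j+_R.T@_R@(_R.T@np.array([0,0])); 
a=2.0; d=np.array([np.cos(np.radians(a)),np.sin(np.radians(a))])
g=j-24*d; print(j,g)
h=(g[0]-15,g[1],190,25,a)
for p in [h,(g[0],g[1],23,25,a),(-150,-70,190,25),(-150,-70,60,25),(-90,-70,41,25)]: print(arm.inverse_kinematics(*pose(*p)) is not None)
ml(-150,-60,190,30,.3)
go(*h); print(st())
c=snap('wrist','w10.png');W=cloud(c);arm.open()
P=W.reshape(-1,3);J=(P[:,:2]-O)@_R*1000;z=P[:,2]*1000
m=(np.hypot(J[:,0]-j[0],J[:,1]-j[1])<60)&(z>15)&(z<35)
print(m.sum(),cv2.minAreaRect(J[m].astype(np.float32)),np.median(z[m]))
```

```text
[-328.74162567 -430.71573112] [-352.72700552 -431.55331904]
True
True
True
True
True
(33.6, array([-367.1, -431. ,  189.9]), 'F', array([-0.5,  0. , -0.3]), 'w', -0.1)
2596 ((-329.6688537597656, -429.3356628417969), (70.8199462890625, 31.99455451965332), 2.200669765472412) 27.098182941114004
```

Run:
```python
from h import *; from h import _R
g=(-353,-430.5)
ml(g[0],g[1],23,25,.3,yaw=2); arm.grasp(40); print(st())
ml(g[0],g[1],190,25,.4,yaw=2); go(-150,-71,150,25); print(st())
ml(-135,-71,42,25,.3); ml(-92,-71,42,25,.15); print(st())
ml(-92,-71,39.5,25,.1); arm.open(); ml(-125,-71,90,25,.35); print(st())
c=snap('wrist','w11.png');W=cloud(c);np.save('w11.npy',W)
J,z=top(W,zl=41,zh=48);print(len(J),np.round(cv2.approxPolyDP(cv2.convexHull(J.astype(np.float32)),4,True)[:,0]).tolist())
J=J[J[:,1]<-52];print(cv2.minAreaRect(J.astype(np.float32)))
```

```text
(35.9, array([-353.1, -430.7,   23.5]), 'F', array([-5.8, -0.4, 13. ]), 'w', 31.1)
(38.3, array([-150.1,  -72.1,  149.7]), 'F', array([ 0.2, -0.4, -2.4]), 'w', 31.2)
(39.3, array([-91.8, -71.5,  42.7]), 'F', array([-1.1,  0.5, -1.4]), 'w', 31.1)
(40.4, array([-124.8,  -71.1,   91.1]), 'F', array([-0.2, -0.3, -0.5]), 'w', 85.1)
4865 [[-5.0, -2.0], [-71.0, -7.0], [-105.0, -58.0], [-104.0, -87.0], [-35.0, -86.0], [-4.0, -50.0]]
((-69.37889099121094, -71.4864501953125), (70.7698974609375, 31.998140335083008), 1.1012126207351685)
```

View pics/w11.png

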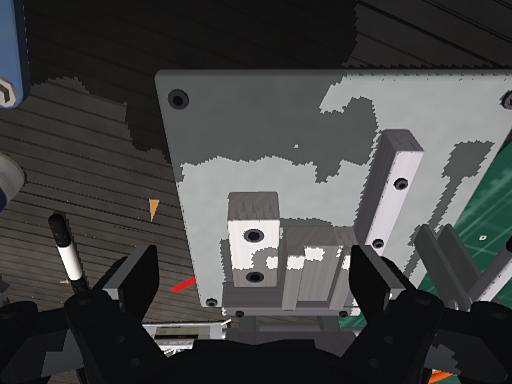

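Run:
```python
from h import *; from h import _R
arm.grasp(20)
ml(-115,-114,80,35,.35); ml(-73,-114,38,35,.25); ml(-73,-101,38,35,.2)
print(push(-73,-101,38,(0,1),6,35,thr=6,step=1.5,v=.2))
ml(-73,-106,38,35,.25); ml(-125,-106,60,35,.35); ml(-135,-67,38,35,.3)
ml(-94,-67,37,35,.12); print(st())
print(push(-93,-67,37,(1,0),8,35,thr=14,step=1.5,v=.2))
ml(-110,-67,50,35,.3); ml(-115,-112,80,38,.35);ml(-56,-110,38,42,.25); ml(-56,-100,38,42,.2)
print(push(-56,-100,38,(0,1),7,42,thr=12,step=1.5,v=.2))
ml(-56,-106,38,42,.25); ml(-115,-100,90,35,.35);ml(-125,-60,100,35,.35)
c=snap('wrist','w12.png');W=cloud(c);np.save('w12.npy',W);print(st())
J,z=top(W,zl=41,zh=48)
print(np.round(cv2.approxPolyDP(cv2.convexHull(J.astype(np.float32)),3,True)[:,0]).tolist())
for k in (J[J[:,1]<-53],J[J[:,1]>-46]):print(cv2.minAreaRect(k.astype(np.float32)))
```

```text
(array([-73., -92.]), (43.8, array([-73. , -93.2,  38. ]), 'F', array([ -3.8, -10.5,   5.4]), 'w', 0.4))
(45.2, array([-94.3, -67.5,  37.2]), 'F', array([-0. ,  0.4,  0.2]), 'w', 0.3)
(array([-84., -67.]), (46.7, array([-85.2, -67. ,  36.8]), 'F', array([-20.7,  -2.7,  11.1]), 'w', -0.1))
(array([-56., -91.]), (49.4, array([-55.9, -93.4,  37.9]), 'F', array([ -7.6, -16.3,   7.2]), 'w', 0.3))
(50.4, array([-125. ,  -59.4,   99.1]), 'F', array([ 0.5,  0.4, -1. ]), 'w', 0.4)
[[-3.0, -2.0], [-71.0, -2.0], [-71.0, -80.0], [-44.0, -81.0], [-3.0, -11.0]]
((-57.77967834472656, -67.08052825927734), (27.221458435058594, 28.349252700805664), 89.00867462158203)
((-37.58277893066406, -23.51198387145996), (44.977447509765625, 68.83486938476562), 89.96126556396484)
```

View pics/w12.png

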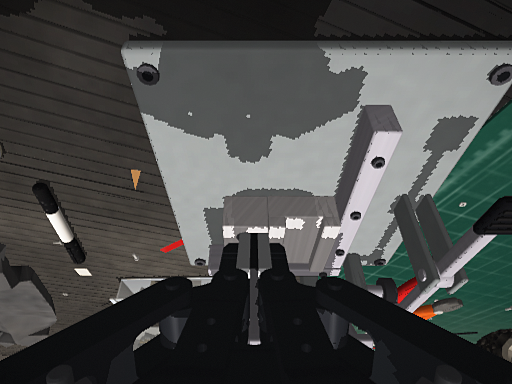

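Run:
```python
from h import *; from h import _R
W=np.load('w1.npy');P=W.reshape(-1,3);J=(P[:,:2]-O)@_R*1000;z=P[:,2]*1000
m=(J[:,0]<-100)&(J[:,0]>-160)&(J[:,1]>40)&(J[:,1]<80)&(z>70)
print(np.round(np.percentile(J[m],[1,50,99],axis=0)))
ml(-135,-30,125,25,.35)
go(-133,59,125,0); print(st())
ml(-133,59,100,0,.25); ml(-133,59,77.5,0,.1); print(st())
c=snap('wrist')
if force()[2]<6: ml(-133,59,76,0,.1); print(st())
ml(-133,59,110,0,.3)
c=snap('wrist');W=cloud(c);P=W.reshape(-1,3);J=(P[:,:2]-O)@_R*1000;z=P[:,2]*1000
m=(J[:,0]<-120)&(J[:,0]>-145)&(J[:,1]>48)&(J[:,1]<70)&(z>40)&(z<100)
print(m.sum(),np.percentile(z[m],[5,50,95]) if m.sum() else '')
```

```text
[[-146.   49.]
 [-130.   60.]
 [-101.   71.]]
(51.6, array([-133.4,   57.3,  123.7]), 'F', array([-0. , -0.8, -0.8]), 'w', 0.0)
(52.2, array([-132.4,   59. ,   78.2]), 'F', array([ 0.7, -1.1, 11.3]), 'w', 0.3)
1057 [58.11453135 61.31395875 64.0297312 ]
```

Run:
```python
from h import *
ml(-105,50,205,0,.4); ml(-78,-41,205,0,.4); ml(-78,-41,180,0,.25); print(st())
for th in (40,30,20,10,4,0):
    t=np.radians(th); x=25-150*np.cos(t)+4*np.sin(t); z=51+150*np.sin(t)+5+14
    ml(x,-41,z-(0.5 if th else 1.5),0,.2); s=st(); print(s)
    if s[3][2]>45: break
```

```text
(53.6, array([-78.9, -40.2, 178.9]), 'F', array([ 0.3, -0.1, -0.2]), 'w', -0.3)
(53.8, array([-87.5, -40.4, 166.5]), 'F', array([0.5, 0.3, 0.2]), 'w', -0.1)
(54.1, array([-102.6,  -40.8,  145.1]), 'F', array([ 0.6, -0.6,  0.5]), 'w', -0.2)
(54.4, array([-114. ,  -40.9,  121.5]), 'F', array([ 0.4,  0.3, -0.6]), 'w', 0.4)
(54.7, array([-121.5,  -40.9,   96.3]), 'F', array([0.7, 0.8, 0.9]), 'w', 0.0)
(54.9, array([-124. ,  -40.9,   80.7]), 'F', array([-0.3, -0.3, -0.2]), 'w', -0.2)
(55.2, array([-123.9,  -40.5,   69.9]), 'F', array([3. , 1.1, 3.3]), 'w', 0.1)
```

Run:
```python
from h import *; from h import _R
for z in (67.5,66,64.5):
    ml(-124.5,-41,z,0,.1); print(st())
    if force()[2]>10: break
ml(-124.5,-41,150,0,.35); ml(-160,-41,200,0,.35)
c=snap('wrist','w13.png');W=cloud(c);P=W.reshape(-1,3);J=(P[:,:2]-O)@_R*1000;z=P[:,2]*1000
for x in range(-132,-10,8):
    m=(abs(J[:,0]-x)<4)&(J[:,1]>-62)&(J[:,1]<-18)&(z<200)
    if m.sum()>5: print(x,m.sum(),np.round(np.percentile(z[m],[50,95]),1))
print(st())
```

```text
(55.4, array([-123.8,  -40.5,   69.4]), 'F', array([-3.1, -0.9, 16. ]), 'w', 0.2)
-132 511 [15.6 54.1]
-124 665 [52.  55.6]
-116 126 [15.4 54.3]
-108 101 [16.  54.1]
-100 262 [15.1 16.1]
-92 85 [15.2 16.2]
-84 15 [14.4 15.5]
-20 30 [55.  55.6]
-12 72 [55.1 56. ]
(56.2, array([-159.9,  -41.4,  199.6]), 'F', array([-0.1, -0.8, -0.7]), 'w', 0.0)
```

View pics/w13.png

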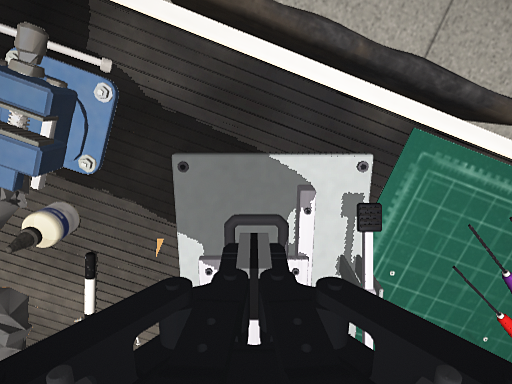

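The plate is level: the handle top and the plate top both read about 55.5 mm. The picture shows the handle at (255,230) lying flat on the bed side and the bottle still standing, so I'm handing the job in.

```bash
python3 -c "
from h import *
print(arm.finish_job())"
```

```text
the job is handed in; nothing more can be done
None
```

I handed the job in at about 56 s: both blocks measured home and square, the catch was pressed down, the plate measured shut, and the robot was clear. `finish_job` gave no verdict, so the result is not confirmed.

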